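# Fit the drive stem, then take the grating disc out of its case and hold it over the stem

## Robot

A 7-joint arm with a two-finger parallel gripper is mounted at the origin on the work surface. World frame = base frame: x ahead of the robot, y to its left, z up, the work surface at z = 0. Lengths are in mm, angles in rad, forces in N, time in s.
With the tool pointing down it reaches from about 400 to 875 mm from the base axis. Payload 4.4 kg.
Tool frame: the origin (TCP) lies at the very end of the fingers, on their centre line; the grasp point (between the pads) lies ctrl.grip_point_offset behind it (ctrl.grip_point_offset is the distance from the TCP to the grasp point, in mm); z points along the fingers, y is the line along which they close (so a half turn about z gives the same grasp; the last joint's range is limited). The gripper opens to 85 mm and grips with 20 to 120 N. Pads are 22 mm wide; open, the fingers measure 114 mm over their backs; the gripper's body (76 mm by 85 mm) begins 54 mm behind the grasp point. The pads swing forward as they close: fully open they stand 13 mm farther back than shut.
Start: joints at [1.263, 0.628, 0.038, 1.517, -0.027, 0.996, -0.02], TCP at [155.67, -631.098, 231.313] pointing down, gripper open.
Joint ranges: [-3.06, 3.06], [-0.37, 2.12], [-1.25, 1.32], [0.18, 2.47], [-1.1, 4.24], [0.23, 1.98], [-2.94, 2.94]. Speed limits (rad/s): [2.57, 2.57, 3.14, 3.14, 3.14, 3.14, 3.14].

## Interface

Orientations are given as [roll, pitch, yaw] about the fixed x, y, z axes, in that order (R = Rz(yaw) Ry(pitch) Rx(roll)).
In Python, from cell import read_state, cams, ctrl, models gives the robot as it stands. The module is installed in compiled form; this text tells all that it offers.
- The arm moves only by the tool advance, called after "Call:" as name([rows], argument=value, ...), one row to a line, values as JSON. Schema: {"type":"object","properties":{"ticks":{"type":"array","items":{"type":"array","items":{"type":"number"},"minItems":7,"maxItems":7},"minItems":1,"maxItems":12},"only":{"type":"string"},"quiet":{"type":"boolean"},"lines":{"type":"string"}},"required":["ticks"],"additionalProperties":false}. ticks is a list of rows, 1 to 12 of them, each of 7 numbers: dx, dy, dz in shares of the most that a row can go, 1 being 50 mm, then a rotation vector rx, ry, rz in a scale on which 1.0 is pi rad, then the finger opening in mm; each row shifts and turns the commanded pose from where the row before left it, along the tool's axes as they then stand; what a row does not reach is not made up. A row lasts 1/10 s, in which the tool goes at most 50 mm and 0.15 rad, less where a joint would pass 70% of its speed; a pose out of reach is approached as far as the arm can. The fingers move at their own pace and stop on an object; the grip force is fixed at half the most. Time passes only in rows, so rows that do not move let the fingers close. The tool returns the time, the measured TCP pose, the force, the opening and the grip force at its end. only (a regular expression) keeps the lines of the reply that match it, lines (a string "A,B") keeps lines A to B, and quiet returns only ok. Shift and turn numbers lie between -1 and 1, and a call with a number outside is refused. Input that does not fit is refused with a message, and nothing moves.
- read_state(): the state, without advancing time (a new reading comes with each control period).
- cams.get_image(name): name is "scene" or "top" or "wrist"; returns (picture, depth): 384x512x3 uint8, blue, green, red; 384x512 float32, mm along the optical axis (not along the pixel's ray), 0 where there is no reading.
- cams.calibration(name): a dict with "fx", "fy", "cx", "cy" (pixels), "rvec" (rotation vector, rad) and "tvec" (3), from world to camera coordinates, as OpenCV has them; the wrist camera has in their place "hand_eye" (4x4, takes a point from camera to tool coordinates, whose origin is the TCP and whose axes are the flange's). Camera axes: x right, y down, z forward; pixel columns grow to the right and rows downward; lengths in mm; the calibration is good to about 2 mm. A picture is of the moment at which its call begins: read the wrist's pose just before it. calibration takes no time and is no camera call.
- ctrl.finish_job(): hands the job in; it is judged then, once.
Trained networks look in the newest picture that a camera, given by its name, has taken for a name from the list of things; names that differ only in an ending like _2 or _b are one class to them, and where a whole thing is asked for, a point or a joint stands for the part that bears it (a point fixed in the world has none). Each returns a list of dicts, best first, with "confidence" (0 to 1); they miss things now and then, are a little off and sometimes report something else, mostly with a low value. They report only what shows in the picture. A call takes as long as a camera call.
- models.search_frame(thing, camera): "extent" ([left, top, right, bottom] in pixels, round what is visible of it).
- models.mark_of(thing, camera): "position" ([column, row] in pixels: a listed point, or the origin of a listed thing).
The state is a dict: "clock": time; "qpos": joint angles; "qd": joint speeds; "tau": joint torques, N m; "eef_pos": TCP position; "tool_rot": TCP orientation; "force": force on the tool from outside, world axes, zero at the start; "torque": the same for the moment, N m; "width": finger opening in mm; "gripper_force": force on a finger pad.
Only numpy, scipy, OpenCV 4.12 (cv2) and the standard library are available. Lean on these libraries where they do the work, as an engineer would, in place of code of your own. Each camera call takes 0.05 s, during which the arm holds its last target. There are 200 camera calls.

## Task

Get the hand-cranked food processor ready for grating: slip the loose drive stem upright over the spindle in the middle of the bowl, fully down, and let go of it. Then lift the hinged lid of the disc case well open, draw out the grating disc and bring it over the bowl so that I can check its teeth before it goes on: finish still holding the disc level and steady, teeth up, centred over the stem with about 6 cm of air between stem and disc, touching nothing but your fingers. Leave the funnel, the jar on the tiles and the crank lid where they stand.

Things in the scene. Friction and masses are not known exactly. Their poses are not given: they have to be found in the camera images.
- bowl: Clear bowl, fixed by its suction foot; 160 mm outside at the rim, 154 at the foot, 105 high, wall 4, floor 8 thick, open-topped. Upright steel spindle in its middle: 12 mm diameter, 60 tall above the floor (top 68 above the shelf), last 10 mm tapering to 6. D-shaped handle on the +x side, out to 127 mm from the axis, below the rim. Origin: centre of underside; z up along the spindle.
- stem: Loose white drive stem, 92 mm tall, 60 g, standing on its foot: tube 30 mm diameter up to 82 mm, flange 40 diameter x 6 at the foot, 12 mm square tip 10 tall on the closed top. Bore opens at the foot, 15 diameter, 76 deep (1.5 clear of the spindle all round). Origin: centre of underside; z up. Fully down its foot rests on the bowl floor, origin 8 mm above the bowl's, tip 100 mm above the shelf.
- case: Grey plastic disc case fixed to the shelf, 148 x 148 mm and 48 mm high without its lid, walls and floor 6 mm. Origin: centre of the underside; z up, +x towards the hinge, which runs along y; the lid's pull is on the -x side.
- flap (a joint): Angle of the case's hinged lid, rad: 0 shut, 2.1 fully open (stop). Plain lid, 90 g, 4 mm thick, 152 x 148 mm, nearly free hinge: let go below about 1.2 rad it falls shut, beyond about 1.8 it falls open and rests against its stop; in between it may stay. Past upright the pull is on the far side of the lid from the case.
- flap_hinge (a point): Middle of the lid's hinge axis: 77 mm from the case's centre towards the case's +x, 48 mm above the shelf; the axis is the case's y. Its frame turns with the lid.
- flap_pull (a point): Point inside the lid's pull, an upright rounded tab 24 mm long (away from the hinge), 12 thick (along the hinge), rising 24 above the lid's top face, which is 52 above the shelf when shut. The point is 136 mm from the hinge, mid tab, 14 above that face. Pinched across its 12 mm the tab can turn between the fingers as the lid swings. Frame turns with the lid.
- disc: Grating disc, 120 g, hidden under the lid, flat on the case floor with about 8 mm of room round it: plate 120 mm diameter, 6 thick, small steel teeth up to 2.5 mm on top; in the middle of the top a round hub, 24 mm diameter, rising 30 above the plate (36 above the underside), by which it is taken. Origin: centre of the plate's underside; z up, the toothed side.
- funnel: Bystander: orange funnel standing on its wide mouth, 92 mm diameter, 92 mm high. Origin: centre of the underside.
- jar: Bystander: closed glass jar with black twist cap, standing on the tiles (five like it stand on the rack), 50 mm diameter, 92 mm high. Origin: centre of the underside.
- crank_lid: Bystander: the processor's flat round crank lid, 164 mm diameter and 14 mm thick, with a crank arm and upright knob on top (67 mm high in all). Origin: centre of the underside.

How it is judged:
By the outcome, as a careful person would: the job done as asked, in the order asked, and still so for the second after the job is handed in, while the arm keeps its last pose, push and grip.
It also fails if it takes over 70 s, if anything falls off the work surface, if the arm or the gripper's body presses on something with over 40 N, if the wrist force passes 120 N, or if a joint passes its speed limit or range.

## Working session

There is one attempt and no reset: what is moved stays moved. The work goes in short steps, Python scripts to look and compute and a tool call to move; the robot and the scene stay as the last step left them, time stands still between calls to the robot, and variables do not carry over. Pictures are saved under pics/ and viewed, at most 11 in all, crops included, and the job is handed in when it is done.

```bash
mkdir -p pics
```

Create h.py:
```python
import numpy as np, cv2
from scipy.spatial.transform import Rotation as R
from cell import read_state, cams, ctrl, models
def tool():
    s=read_state(); return np.array(s["eef_pos"]), R.from_euler('xyz',s["tool_rot"]).as_matrix()
def cam2w(name):
    c=cams.calibration(name)
    if "hand_eye" in c:
        p,r=tool(); T=np.eye(4); T[:3,:3]=r; T[:3,3]=p
        return c, T@np.array(c["hand_eye"])
    M=cv2.Rodrigues(np.array(c["rvec"],float))[0]; T=np.eye(4); T[:3,:3]=M.T; T[:3,3]=-M.T@np.array(c["tvec"],float).ravel()
    return c,T
def ray(name,uv):
    c,T=cam2w(name); d=T[:3,:3]@np.array([(uv[0]-c["cx"])/c["fx"],(uv[1]-c["cy"])/c["fy"],1]); return T[:3,3],d
def at_z(name,uv,z):
    o,d=ray(name,uv); return o+d*(z-o[2])/d[2]
def cloud(name,depth):
    c,T=cam2w(name); v,u=np.mgrid[:depth.shape[0],:depth.shape[1]]
    P=np.stack([(u-c["cx"])/c["fx"]*depth,(v-c["cy"])/c["fy"]*depth,depth],-1)
    W=P@T[:3,:3].T+T[:3,3]; W[depth<=0]=np.nan; return W
```

Run:
```python
from h import *
np.set_printoptions(precision=1,suppress=True)
print(ctrl.grip_point_offset, read_state())
for n in("top","scene"):
    im,d=cams.get_image(n); cv2.imwrite(f"pics/{n}0.png",im); np.save(f"{n}0.npy",d)
    W=cloud(n,d)
    for t in("bowl","stem","case","flap_pull","flap_hinge","funnel","jar","crank_lid"):
        for m in models.mark_of(t,n)[:2]:
            u,v=m["position"]; z={"flap_pull":66,"flap_hinge":48}.get(t,0)
            print(n,t,round(m["confidence"],2),np.round([u,v]),at_z(n,(u,v),z),W[int(v),int(u)] if 0<=v<384 and 0<=u<512 else None)
```

```text
18.700000000000003 {'clock': 0.0, 'qpos': array([ 1.3,  0.6,  0. ,  1.5, -0. ,  1. , -0. ]), 'qd': array([ 0.,  0.,  0., -0.,  0.,  0., -0.]), 'tau': array([  0. , -56.3,   1.2, -19.3,   0. ,   0. ,   0. ]), 'eef_pos': array([ 155.5, -630.5,  230.4]), 'tool_rot': array([-3.1,  0. ,  0.2]), 'force': array([ 0.2,  0.4, -0.6]), 'torque': array([-0., -0., -0.]), 'gripper_force': 0.0, 'width': 85.13116496201279}
top bowl 0.61 [182. 212.] [512.4 201.6   0. ] [510.9 196.7  54.6]
top bowl 0.28 [107. 187.] [607.8 469.6   0. ] [599.5 449.   84.7]
top stem 0.73 [298. 221.] [ 475.6 -216.     0. ] [ 475.7 -207.7   52.2]
top stem 0.41 [241. 213.] [508.2 -13.4   0. ] [504.6 -12.1  98.7]
top case 0.62 [296. 221.] [ 473.5 -211.6    0. ] [ 472.4 -204.4   49.4]
top flap_pull 0.97 [296. 236.] [ 418.6 -199.2   66. ] [ 419.9 -196.1   78.7]
top flap_hinge 0.77 [302. 199.] [ 550.6 -228.4   48. ] [ 557.3 -234.6   -2. ]
top funnel 0.78 [238. 150.] [735.8  -3.5   0. ] [737.7  -1.7  -2.4]
top jar 0.63 [111. 190.] [596.7 453.8   0. ] [595.2 447.2  27.4]
top crank_lid 0.73 [241. 154.] [722.6 -15.7   0. ] [717.5 -12.3  46.6]
top crank_lid 0.67 [382. 212.] [ 500.7 -524.9    0. ] [ 499.6 -515.2   29. ]
scene bowl 0.55 [326. 256.] [508.8 199.1   0. ] [568.7 258.5  90.5]
scene stem 0.81 [284. 213.] [506.5 -10.9  -0. ] [518.2   1.2  18.3]
scene case 0.7 [262. 178.] [ 467.8 -196.5    0. ] [ 505.3 -138.9   54.4]
scene flap_pull 0.72 [278. 156.] [ 407.3 -195.    66. ] [ 412.6 -188.4   71.8]
scene flap_hinge 0.89 [239. 169.] [ 542.1 -221.6   48. ] [ 543.7 -218.6   50.9]
scene funnel 0.88 [225. 244.] [720.6   9.9   0. ] [734.4  37.4  33.2]
scene funnel 0.61 [261. 176.] [ 469.1 -205.2   -0. ] [ 503.4 -154.1   47.8]
scene jar 0.95 [364. 349.] [611.7 468.3   0. ] [633.4 482.4  40.7]
scene crank_lid 0.93 [214. 136.] [ 486.5 -515.3    0. ] [ 513.6 -463.2   40.1]
```

Run:
```python
import cv2
t=cv2.imread("pics/top0.png");cv2.imwrite("pics/topc.png",cv2.resize(t[120:300,80:420],None,fx=2.3,fy=2.3))
```

```text
(no output)
```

View pics/topc.png

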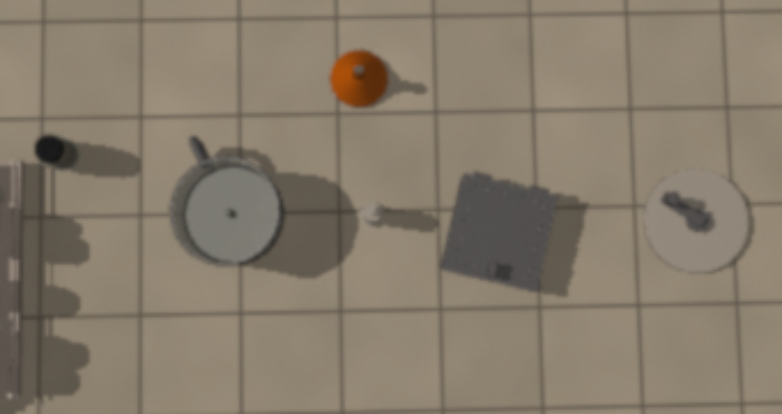

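View pics/scene0.png

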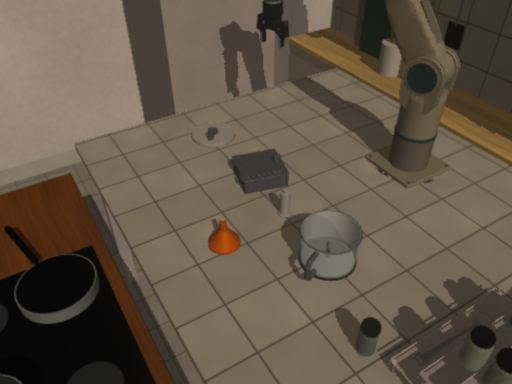

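Top crop: bowl and spindle at about (232,213), stem at (373,214), case at (500,232) with its pull at (503,271). The scene view agrees: stem (284,205), bowl (330,245), jar (368,337), funnel (224,238). Next I'll bring the wrist camera over the stem and bowl.

Add to h.py:
```python
def delta(p,rpy=None):
    """tool-axis shift to p, and then rotation vector to rpy"""
    q,r=tool(); print("shift",np.round(r.T@(np.array(p)-q),1), end=" ")
    if rpy is not None: print("rotvec",np.round(R.from_matrix(r.T@R.from_euler('xyz',rpy).as_matrix()).as_rotvec(),3),end="")
    print()
```

Run:
```python
from h import *
np.set_printoptions(precision=3,suppress=True)
print(cams.calibration("wrist")); print(read_state()["tool_rot"],tool()[1])
delta([480,-380,330],[np.pi,0,0]); delta([480,-20,330],[np.pi,0,0])
```

```text
{'fx': 306.929735021082, 'fy': 306.929735021082, 'cx': 253.75199604940147, 'cy': 194.21739494461266, 'hand_eye': array([[  -0.001,   -0.95 ,   -0.311,   79.786],
       [   1.   ,   -0.001,    0.   ,   -0.647],
       [  -0.001,   -0.311,    0.95 , -143.712],
       [   0.   ,    0.   ,    0.   ,    1.   ]])}
[3.142 0.    0.242] [[ 0.971  0.239  0.   ]
 [ 0.239 -0.971 -0.   ]
 [-0.     0.    -1.   ]]
shift [ 375.  -166.1  -98.7] rotvec [0.    0.    0.242]
shift [ 461.2 -515.7  -98.7] rotvec [0.    0.    0.242]
```

Units first: shifts go in shares of 50 mm and turns go in shares of pi rad. So 46 mm is 0.92, 33 mm is 0.66.

Call:
advance([
  [0.4, -0.18, -0.24, 0, 0, 0, 85],
  [0.92, -0.4, -0.24, 0, 0, 0, 85],
  [0.92, -0.4, -0.24, 0, 0, 0, 85],
  [0.92, -0.4, -0.24, 0, 0, 0, 85],
  [0.92, -0.4, -0.24, 0, 0, 0, 85],
  [0.92, -0.4, -0.24, 0, 0, 0, 85],
  [0.92, -0.4, -0.24, 0, 0, 0, 85],
  [0.92, -0.4, -0.24, 0, 0, 0, 85],
  [0.66, -0.34, -0.04, 0, 0, 0, 85],
])

```text
clock: 1.8
eef_pos: [475.0, -384.4, 328.5]
tool_rot: [3.14, -0.003, 0.245]
force: [0.9, -0.5, 0.2]
width: 84.8
gripper_force: 0.0
```

Call:
advance([
  [0.22, -0.88, 0, 0, 0, 0, 85],
  [0.22, -0.88, 0, 0, 0, 0, 85],
  [0.22, -0.88, 0, 0, 0, 0, 85],
  [0.22, -0.88, 0, 0, 0, 0, 85],
  [0.22, -0.88, 0, 0, 0, 0, 85],
  [0.22, -0.88, 0, 0, 0, 0, 85],
  [0.22, -0.88, 0, 0, 0, 0, 85],
  [0.18, -0.84, 0, 0, 0, 0, 85],
  [0, 0, 0, 0, 0, 0.0385, 85],
  [0, 0, 0, 0, 0, 0.0385, 85],
  [0, 0, 0, 0, 0, 0, 85],
  [0, 0, 0, 0, 0, 0, 85],
])

```text
clock: 3.0
eef_pos: [471.2, -26.3, 326.9]
tool_rot: [3.142, -0.0, 0.002]
force: [0.4, 0.6, 0.4]
width: 84.6
gripper_force: 0.0
```

Run:
```python
from h import *
np.set_printoptions(precision=1,suppress=True)
print(read_state()["qpos"],tool())
im,d=cams.get_image("wrist"); cv2.imwrite("pics/w1.png",im); np.save("w1.npy",d)
for t in("stem","bowl"):
    for m in models.mark_of(t,"wrist")[:2]:
        print(t,m, at_z("wrist",m["position"],0))
W=cloud("wrist",d)
for z in (98,92,82): 
    k=np.abs(W[...,2]-z)<4; k&=(abs(W[...,0]-507)<60)&(abs(W[...,1]+12)<60); print(z,k.sum(),W[k].mean(0),W[k].min(0),W[k].max(0))
```

```text
[ 0.   0.3 -0.1  1.9  0.   1.  -1.6] (array([471.2, -26.3, 326.9]), array([[ 1.,  0.,  0.],
       [ 0., -1., -0.],
       [ 0.,  0., -1.]]))
stem {'position': [242.7, 124.9], 'confidence': 0.64} [506.6  -9.5   0. ]
bowl {'position': [98.6, 119.9], 'confidence': 0.62} [514.  205.6   0. ]
98 6 [507.3 -11.1  94.6] [503.5 -14.3  94.2] [511.8  -7.1  95.2]
92 103 [507.4 -10.1  92.8] [500.7 -16.6  88.1] [513.6  -4.4  95.2]
82 342 [507.8 -10.4  83. ] [493.2 -23.9  78.4] [521.5   3.5  85.5]
```

View pics/w1.png

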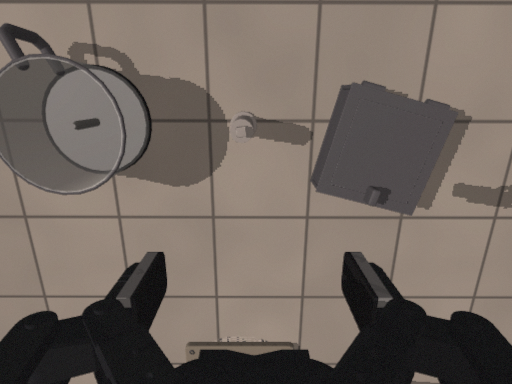

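The wrist picture shows the stem at (242,125), the spindle running from its foot at (98,122) to its top at (76,125), the case at (385,145) and the pull at (375,195).

Run:
```python
from h import *
np.set_printoptions(precision=1,suppress=True)
d=np.load("w1.npy"); W=cloud("wrist",d); im=cv2.imread("pics/w1.png")
print("top px@68",at_z("wrist",(77,125),68),"foot@8",at_z("wrist",(98,122),8))
r=np.hypot(W[...,0]-512,W[...,1]-203)
k=(r<35)&(W[...,2]>15)&(W[...,2]<80); print("spindle",k.sum(),np.median(W[k],0),W[k].min(0),W[k].max(0))
def circ(P):
    A=np.c_[2*P[:,:2],np.ones(len(P))]; s=np.linalg.lstsq(A,(P[:,:2]**2).sum(1),rcond=None)[0]; return s[:2],np.sqrt(s[2]+s[0]**2+s[1]**2)
k=(r<90)&(r>60)&(abs(W[...,2]-105)<4); print("rim",k.sum(),circ(W[k]))
k=(abs(W[...,2]-52)<4)&(abs(W[...,0]-474)<120)&(abs(W[...,1]+207)<120)
m=cv2.minAreaRect(W[k][:,:2].astype(np.float32)); print("lid",m,k.sum(),W[k].mean(0))
k=(W[...,2]>66)&(abs(W[...,0]-474)<120)&(abs(W[...,1]+207)<120); print("pull",k.sum(),W[k].mean(0),np.round(cv2.minAreaRect(W[k][:,:2].astype(np.float32))[0]))
for t in("flap_pull","flap_hinge"):
    for m in models.mark_of(t,"wrist")[:1]: print(t,m,at_z("wrist",m["position"],66 if "pull" in t else 48))
delta([507.5,-10.3,180]);delta([507.5,-10.3,41])
```

```text
top px@68 [512.9 200.9  68. ] foot@8 [511.6 203.    8. ]
spindle 199 [512.6 201.6  47.1] [506.5 199.3  15.3] [517.7 207.8  69.1]
rim 1857 (array([512. , 204.9]), np.float64(77.83999775807258))
lid ((476.0249328613281, -205.27572631835938), (149.1659393310547, 158.22531127929688), 75.46482849121094) 11530 [ 480.8 -203.9   54. ]
pull 3626 [476.2 -96.5 380.6] [ 444. -139.]
flap_hinge {'position': [407.9, 96.8], 'confidence': 0.64} [ 547.1 -228.4   48. ]
shift [ 36.3 -16.2 146.8] 
shift [ 36.3 -16.2 285.8]
```

In the tool's units: 45 mm is 0.9, 40 mm is 0.8.

Call:
advance([
  [0.36, -0.16, 0.2, 0, 0, 0, 85],
  [0.36, -0.16, 0.8, 0, 0, 0, 85],
  [0, 0, 0.9, 0, 0, 0, 85],
  [0, 0, 0.9, 0, 0, 0, 85],
  [0, 0, 0.2, 0, 0, 0, 85],
  [0, 0, 0, 0, 0, 0, 85],
  [0, 0, 0, 0, 0, 0, 85],
])

```text
clock: 3.95
eef_pos: [508.6, -10.4, 178.4]
tool_rot: [-3.142, -0.003, -0.0]
force: [0.2, 0.2, 0.7]
width: 85.0
gripper_force: 0.0
```

Run:
```python
from h import *
np.set_printoptions(precision=1,suppress=True)
im,d=cams.get_image("wrist"); cv2.imwrite("pics/w2.png",im); W=cloud("wrist",d)
for z in (92,82):
    k=np.abs(W[...,2]-z)<4; k&=(abs(W[...,0]-507)<22)&(abs(W[...,1]+10)<22); P=W[k]; print(z,k.sum(),P.mean(0),P.min(0),P.max(0))
delta([507.5,-10.3,41])
```

```text
92 240 [508.6  -9.7  93.2] [501.5 -15.5  88.1] [514.3  -3.6  95.2]
82 737 [509.6  -9.9  83.5] [493.2 -24.   78.4] [522.6   4.8  85.9]
shift [ -2.   -0.  137.8]
```

View pics/w2.png

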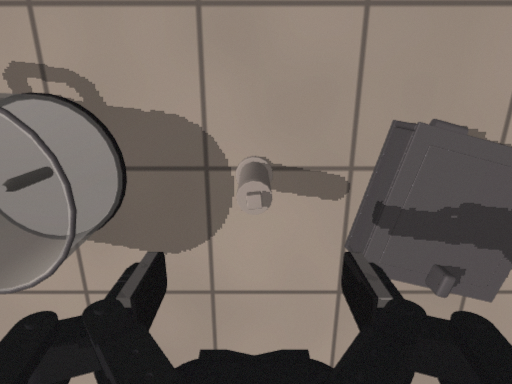

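The stem sits midway between the fingers (top at (254,200)), so I go down and grip.

In the tool's units: 40 mm is 0.8, 30 mm is 0.6.

Call:
advance([
  [0, 0, 0.6, 0, 0, 0, 85],
  [0, 0, 0.8, 0, 0, 0, 85],
  [0, 0, 0.8, 0, 0, 0, 85],
  [0, 0, 0.48, 0, 0, 0, 85],
  [0, 0, 0.06, 0, 0, 0, 85],
  [0, 0, 0, 0, 0, 0, 85],
  [0, 0, 0, 0, 0, 0, 20],
  [0, 0, 0, 0, 0, 0, 20],
  [0, 0, 0, 0, 0, 0, 20],
  [0, 0, 0, 0, 0, 0, 20],
  [0, 0, 0, 0, 0, 0, 20],
  [0, 0, 0, 0, 0, 0, 20],
])

```text
clock: 5.2
eef_pos: [507.8, -10.3, 40.7]
tool_rot: [3.142, -0.002, -0.0]
force: [-1.5, 0.0, 6.8]
width: 28.2
gripper_force: 58.6
```

Call:
advance([
  [0, 0, 0, 0, 0, 0, 20],
  [0, 0, 0, 0, 0, 0, 20],
  [0, 0, 0, 0, 0, 0, 20],
])

```text
clock: 5.5
eef_pos: [507.8, -10.3, 40.8]
tool_rot: [3.142, -0.002, -0.0]
force: [-1.4, 0.3, 7.4]
width: 28.7
gripper_force: 58.6
```

In the tool's units: -40 mm is -0.8, -20 mm is -0.4.

Call:
advance([
  [0, 0, -0.3, 0, 0, 0, 20],
  [0, 0, -0.8, 0, 0, 0, 20],
  [0, 0, -0.8, 0, 0, 0, 20],
  [0, 0, -0.8, 0, 0, 0, 20],
  [0, -0.4, -0.3, 0, 0, 0, 20],
  [0.02, -0.8, 0, 0, 0, 0, 20],
  [0.02, -0.8, 0, 0, 0, 0, 20],
  [0, 0, 0, 0, 0, 0, 20],
  [0, 0, 0, 0, 0, 0, 20],
])

```text
clock: 6.4
eef_pos: [508.8, 90.8, 189.8]
tool_rot: [3.142, 0.0, 0.003]
force: [0.3, -0.5, -0.8]
width: 28.5
gripper_force: 59.3
```

Run:
```python
from h import *
np.set_printoptions(precision=1,suppress=True)
print(read_state()["qpos"])
im,d=cams.get_image("wrist"); cv2.imwrite("pics/w3.png",im); W=cloud("wrist",d); np.save("w3.npy",d)
r=np.hypot(W[...,0]-512,W[...,1]-203)
k=(r<30)&(W[...,2]>14)&(W[...,2]<66)
for a,b in((14,30),(30,50),(50,70)):
    q=k&(W[...,2]>a)&(W[...,2]<b); print("spindle",a,q.sum(),np.median(W[q],0),W[q].min(0),W[q].max(0))
k=(r<90)&(r>65)&(abs(W[...,2]-104)<4);P=W[k]
A=np.c_[2*P[:,:2],np.ones(len(P))]; s=np.linalg.lstsq(A,(P[:,:2]**2).sum(1),rcond=None)[0];print("rim",k.sum(),s[:2],np.sqrt(s[2]+s[0]**2+s[1]**2))
print(models.mark_of("stem","wrist")[:1])
```

```text
[-0.2  0.5 -0.1  1.9  0.   0.7 -1.8]
spindle 14 71 [515.1 200.2  21.8] [506.9 198.5  14.2] [517.8 207.1  29.9]
spindle 30 103 [514.9 200.3  40.5] [507.  198.5  30.2] [518.2 207.5  50. ]
spindle 50 138 [514.5 201.3  60. ] [506.2 198.8  50.4] [517.9 208.8  66. ]
rim 5534 [512.5 204.1] 77.65318631006876
[{'position': [253.6, 224.3], 'confidence': 0.91}]
```

View pics/w3.png

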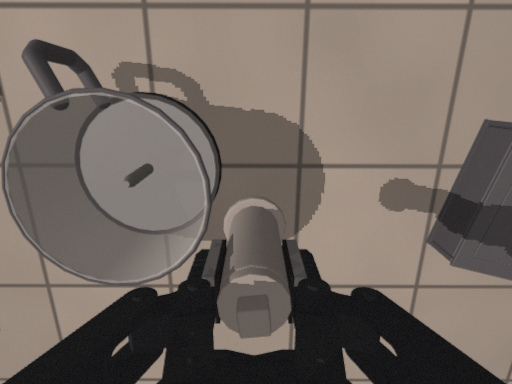

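The spindle spans (127,182) to (152,168), and the stem hangs straight in the fingers. I put the spindle axis at (512.4, 204.2), which agrees with the rim fit.

In the tool's units: -40 mm is -0.8, -30 mm is -0.6.

Call:
advance([
  [0.02, -0.6, 0, 0, 0, 0, 20],
  [0.02, -0.8, 0, 0, 0, 0, 20],
  [0.02, -0.6, 0, 0, 0, 0, 20],
  [0.012, -0.26, 0, 0, 0, 0, 20],
  [0, 0, 0, 0, 0, 0, 20],
  [0, 0, 0, 0, 0, 0, 20],
  [0, 0, 0, 0, 0, 0, 20],
])

```text
clock: 7.2
eef_pos: [513.1, 199.9, 189.7]
tool_rot: [3.14, 0.0, -0.004]
force: [-0.0, -0.8, -0.2]
width: 28.2
gripper_force: 59.3
```

Run:
```python
from h import *
np.set_printoptions(precision=2,suppress=True)
im,d=cams.get_image("wrist"); cv2.imwrite("pics/w4.png",im)
p=tool()[0]; print(p,read_state()["tool_rot"],read_state()["qpos"]); z=p[2]-40.8
for m in models.mark_of("stem","wrist")[:1]: print(m,at_z("wrist",m["position"],z))
print("tip",at_z("wrist",(254,316),z+92))
delta([512.4,204.2,p[2]],[np.pi,0,0])
```

```text
[513.09 200.28 189.74] [ 3.14  0.   -0.  ] [-0.39  0.54 -0.05  1.84  0.04  0.76 -2.04]
{'position': [255.9, 222.2], 'confidence': 0.65} [513.22 199.87 148.94]
tip [515.79 201.32 240.94]
shift [-0.7 -3.5  0. ] rotvec [ 0.  0. -0.]
```

In the tool's units: 35 mm is 0.7, 25 mm is 0.5.

Call:
advance([
  [-0.014, -0.08, 0, 0, 0, 0, 20],
  [0, 0, 0.5, 0, 0, 0, 20],
  [0, 0, 0.7, 0, 0, 0, 20],
  [0, 0, 0.28, 0, 0, 0, 20],
  [0, 0, 0, 0, 0, 0, 20],
  [0, 0, 0, 0, 0, 0, 20],
])

```text
clock: 7.9
eef_pos: [512.5, 206.8, 116.1]
tool_rot: [-3.141, -0.0, -0.0]
force: [0.6, 0.4, -0.5]
width: 28.7
gripper_force: 59.3
```

Run:
```python
from h import *
p=tool()[0]; delta([512.4,204.2,p[2]]); delta([512.4,204.2,49],[np.pi,0,0])
```

```text
shift [-0.1  2.6 -0. ] 
shift [-0.1  2.7 67.1] rotvec [-0. -0. -0.]
```

In the tool's units: 8 mm is 0.16, 2.5 mm is 0.05.

Call:
advance([
  [0, 0.05, 0, 0, 0, 0, 20],
  [0, 0, 0, 0, 0, 0, 20],
  [0, 0, 0.16, 0, 0, 0, 20],
  [0, 0, 0.16, 0, 0, 0, 20],
  [0, 0, 0, 0, 0, 0, 20],
])

```text
clock: 8.4
eef_pos: [511.6, 204.3, 98.6]
tool_rot: [3.141, 0.001, -0.0]
force: [-0.2, 0.3, -1.1]
width: 28.4
gripper_force: 59.3
```

In the tool's units: 12 mm is 0.24, 10 mm is 0.2.

Call:
advance([
  [0.01, 0, 0.2, 0, 0, 0, 20],
  [0, 0, 0.24, 0, 0, 0, 20],
  [0, 0, 0.24, 0, 0, 0, 20],
  [0, 0, 0.16, 0, 0, 0, 20],
  [0, 0, 0.1, 0, 0, 0, 20],
  [0, 0, 0, 0, 0, 0, 20],
  [0, 0, 0, 0, 0, 0, 20],
])

```text
clock: 9.1
eef_pos: [512.4, 204.4, 52.6]
tool_rot: [3.142, 0.0, -0.0]
force: [-0.4, 1.6, -1.5]
width: 28.4
gripper_force: 59.3
```

In the tool's units: 2 mm is 0.04, 1 mm is 0.02.

Call:
advance([
  [0, 0, 0.04, 0, 0, 0, 20],
  [0, 0, 0.04, 0, 0, 0, 20],
  [0, 0, 0.02, 0, 0, 0, 20],
  [0, 0, 0, 0, 0, 0, 20],
  [0, 0, 0, 0, 0, 0, 20],
])

```text
clock: 9.6
eef_pos: [512.9, 204.4, 48.8]
tool_rot: [-3.141, -0.001, -0.0]
force: [-2.6, 0.8, 8.1]
width: 28.2
gripper_force: 60.1
```

In the tool's units: -45 mm is -0.9, -40 mm is -0.8.

Call:
advance([
  [0, 0, 0, 0, 0, 0, 75],
  [0, 0, 0, 0, 0, 0, 75],
  [0, 0, 0, 0, 0, 0, 75],
  [0, 0, 0, 0, 0, 0, 75],
  [0, 0, 0, 0, 0, 0, 75],
  [0, 0, -0.3, 0, 0, 0, 75],
  [0, 0, -0.8, 0, 0, 0, 75],
  [0, 0, -0.9, 0, 0, 0, 75],
  [0, 0, -0.9, 0, 0, 0, 75],
  [0, 0, -0.6, 0, 0, 0, 75],
  [0, 0, 0, 0, 0, 0, 75],
])

```text
clock: 10.7
eef_pos: [515.4, 205.4, 227.3]
tool_rot: [-3.138, -0.009, -0.0]
force: [0.7, 0.1, 0.1]
width: 74.9
gripper_force: 0.0
```

Run:
```python
from h import *
np.set_printoptions(precision=1,suppress=True)
im,d=cams.get_image("wrist"); cv2.imwrite("pics/w5.png",im); W=cloud("wrist",d)
for z in (101,91):
    k=np.abs(W[...,2]-z)<3; k&=(abs(W[...,0]-512)<25)&(abs(W[...,1]-204)<25); P=W[k]; print(z,k.sum(),P.mean(0),P.min(0),P.max(0))
k=(abs(W[...,0]-512)<25)&(abs(W[...,1]-204)<25);print(np.nanmax(W[k],0))
p=tool()[0]; yaw=-0.21
delta([480,-120,240],[np.pi,0,yaw])
```

```text
101 142 [510.4 204.1  98.9] [504.  197.9  98. ] [517.  209.9 100.6]
91 491 [511.2 204.3  89.1] [495.7 190.1  88. ] [524.8 218.6  93.9]
[536.4 229.  318.2]
shift [-33.7 324.7 -15.8] rotvec [-0.  -0.   0.2]
```

View pics/w5.png

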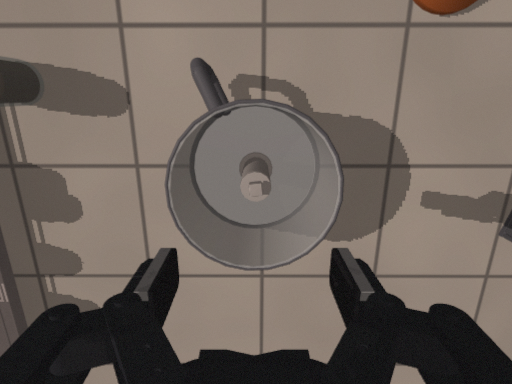

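The stem stands fully down in the middle of the bowl: its tip at (256,187) reads about 99 mm high and the tube top about 89. Next the case.

In the tool's units: 45 mm is 0.9, 23 mm is 0.46, 0.11 rad / 3.1416 = 0.035.

Call:
advance([
  [-0.08, 0.44, 0, 0, 0, 0, 75],
  [-0.16, 0.9, 0, 0, 0, 0, 75],
  [-0.16, 0.9, 0, 0, 0, 0, 75],
  [-0.16, 0.9, 0, 0, 0, 0, 75],
  [-0.16, 0.9, 0, 0, 0, 0, 75],
  [-0.16, 0.9, 0, 0, 0, 0, 75],
  [-0.16, 0.9, 0, 0, 0, 0, 75],
  [-0.16, 0.9, 0, 0, 0, 0, 75],
  [-0.18, 0.9, 0, 0, 0, 0, 75],
  [-0.12, 0.46, 0, 0, 0, 0.0318, 75],
  [0, 0, 0, 0, 0, 0.035, 75],
  [0, 0, 0, 0, 0, 0, 75],
])

```text
clock: 11.95
eef_pos: [436.2, -201.3, 221.3]
tool_rot: [-3.141, 0.003, -0.213]
force: [0.6, 0.1, 0.3]
width: 74.8
gripper_force: 0.0
```

Run:
```python
from h import *
np.set_printoptions(precision=1,suppress=True)
print(tool()[0],read_state()["tool_rot"],read_state()["qpos"])
im,d=cams.get_image("wrist"); cv2.imwrite("pics/w6.png",im); np.save("w6.npy",d); W=cloud("wrist",d)
k=(abs(W[...,2]-52)<4)&(abs(W[...,0]-476)<110)&(abs(W[...,1]+207)<110)
m=cv2.minAreaRect(W[k][:,:2].astype(np.float32)); print("lid",m,k.sum(),np.median(W[k],0)); print(cv2.boxPoints(m))
k=(W[...,2]>68)&(W[...,2]<80)&(abs(W[...,0]-420)<50)&(abs(W[...,1]+198)<50); print("pull top",k.sum(),np.median(W[k],0),cv2.minAreaRect(W[k][:,:2].astype(np.float32)))
for t in("flap_pull","flap_hinge"):
    for m in models.mark_of(t,"wrist")[:1]: print(t,m,at_z("wrist",m["position"],66 if "pull" in t else 48))
```

```text
[ 436.2 -201.3  221.3] [-3.1  0.  -0.2] [ 0.3  0.4  0.   2.  -0.   0.8 -1.4]
lid ((477.39788818359375, -203.88958740234375), (148.32061767578125, 158.0863494873047), 75.6986083984375) 21860 [ 485.5 -205.2   54.3]
[[ 382.5 -256.2]
 [ 535.7 -295.3]
 [ 572.3 -151.6]
 [ 419.1 -112.5]]
pull top 279 [ 419.3 -189.    76.8] ((418.0684814453125, -188.85789489746094), (11.994017601013184, 23.284990310668945), 77.28211212158203)
flap_pull {'position': [243.5, 196.3], 'confidence': 0.82} [ 418.9 -184.7   66. ]
flap_hinge {'position': [252.9, 55.5], 'confidence': 0.96} [ 549.1 -221.7   48. ]
```

View pics/w6.png

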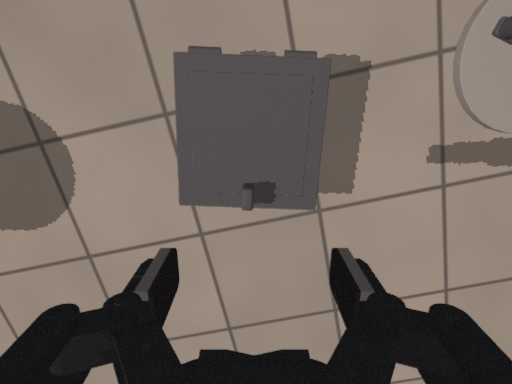

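The lid spans (175–330, 50–208), its hinge side is up in the image and the pull is at (247,197). This gives a yaw of −0.25, the pull at (418.3, −188.7) and the hinge at (549.8, −222.3), 136 mm apart as they should be.

Run:
```python
from h import *
delta([418.3,-188.7,100],[np.pi,0,-0.25])
```

```text
shift [-20.7  -6.8 122. ] rotvec [-0.001  0.002  0.044]
```

In the tool's units: 40 mm is 0.8, 20 mm is 0.4, 0.04 rad / 3.1416 = 0.0127.

Call:
advance([
  [-0.21, -0.068, 0.4, 0, 0, 0, 40],
  [-0.21, -0.068, 0.8, 0, 0, 0, 40],
  [0, 0, 0.8, 0, 0, 0.0127, 40],
  [0, 0, 0.3, 0, 0, 0, 40],
  [0, 0, 0, 0, 0, 0, 40],
  [0, 0, 0, 0, 0, 0, 40],
])

```text
clock: 12.7
eef_pos: [418.8, -189.2, 107.9]
tool_rot: [-3.141, 0.0, -0.248]
force: [0.4, -0.0, -0.0]
width: 40.0
gripper_force: 0.0
```

Run:
```python
from h import *
delta([418.3,-188.7,56],[np.pi,0,-0.25])
```

```text
shift [-0.6 -0.3 51.9] rotvec [-0.     0.     0.002]
```

In the tool's units: 22 mm is 0.44, 20 mm is 0.4.

Call:
advance([
  [-0.01, 0, 0.4, 0, 0, 0, 40],
  [0, 0, 0.44, 0, 0, 0, 40],
  [0, 0, 0.19, 0, 0, 0, 40],
  [0, 0, 0, 0, 0, 0, 40],
  [0, 0, 0, 0, 0, 0, 5],
  [0, 0, 0, 0, 0, 0, 5],
  [0, 0, 0, 0, 0, 0, 5],
  [0, 0, 0, 0, 0, 0, 5],
  [0, 0, 0, 0, 0, 0, 5],
  [0, 0, 0, 0, 0, 0, 5],
])

```text
clock: 13.7
eef_pos: [418.5, -190.6, 57.4]
tool_rot: [3.141, -0.002, -0.251]
force: [-1.2, -1.6, 6.4]
width: 10.4
gripper_force: 62.2
```

In the tool's units: -20.1 mm is -0.402, -19.1 mm is -0.382.

Call:
advance([
  [0.098, 0, -0.402, 0, 0, 0, 5],
  [0.156, 0, -0.382, 0, 0, 0, 5],
  [0.212, 0, -0.354, 0, 0, 0, 5],
  [0.262, 0, -0.32, 0, 0, 0, 5],
  [0, 0, 0, 0, 0, 0, 5],
])

```text
clock: 14.2
eef_pos: [455.6, -200.2, 130.9]
tool_rot: [3.14, -0.005, -0.25]
force: [1.9, -4.0, -4.7]
width: 10.5
gripper_force: 59.3
```

Run:
```python
from h import *
_,T=cam2w("wrist"); im,d=cams.get_image("wrist"); cv2.imwrite("pics/w7.png",im)
c,s=np.cos(.25),-np.sin(.25)
delta([549.8-(99.6)*c,-222.3-99.6*s,48+95.3-13])
```

```text
shift [-2.1 -1.8 -0.3]
```

View pics/w7.png

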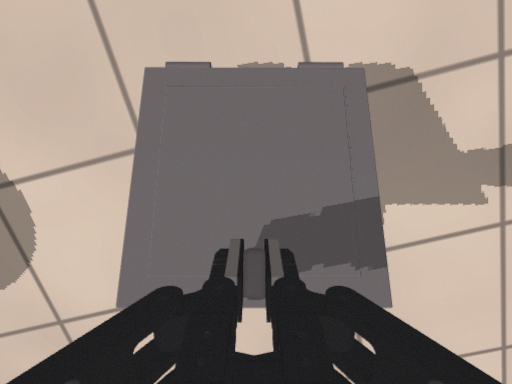

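The lid is rising, with the tab pinched at (255,272) and only small forces. I carry on.

In the tool's units: 19.8 mm is 0.396, 18.8 mm is 0.376.

Call:
advance([
  [0.29, 0, -0.276, 0, 0, 0, 5],
  [0.344, 0, -0.228, 0, 0, 0, 5],
  [0.376, 0, -0.172, 0, 0, 0, 5],
  [0.396, 0, -0.116, 0, 0, 0, 5],
  [0, 0, 0, 0, 0, 0, 5],
])

```text
clock: 14.75
eef_pos: [520.1, -216.8, 168.0]
tool_rot: [3.14, 0.003, -0.25]
force: [-4.4, -2.5, 0.1]
width: 10.1
gripper_force: 59.4
```

Run:
```python
from h import *
c,s=np.cos(.25),-np.sin(.25)
delta([549.8-28.4*c,-222.3-28.4*s,48+134.9-13])
```

```text
shift [ 1.7 -2.  -1.9]
```

In the tool's units: 21.5 mm is 0.43, 20.6 mm is 0.412.

Call:
advance([
  [0.43, 0, -0.08, 0, 0, 0, 5],
  [0.412, 0, 0.008, 0, 0, 0, 5],
  [0.408, 0, 0.068, 0, 0, 0, 5],
  [0.392, 0, 0.128, 0, 0, 0, 5],
  [0.248, 0, 0.118, 0, 0, 0, 5],
  [0, 0, 0, 0, 0, 0, 5],
])

```text
clock: 15.35
eef_pos: [613.2, -240.9, 156.1]
tool_rot: [3.14, -0.001, -0.251]
force: [-0.8, -3.2, 5.3]
width: 9.5
gripper_force: 58.4
```

Run:
```python
from h import *
c,s=np.cos(.25),-np.sin(.25)
delta([549.8+65.1*c,-222.3+65.1*s,48+121.5-13])
```

```text
shift [-0.9 -2.3 -0.4]
```

In the tool's units: -45 mm is -0.9, -40 mm is -0.8.

Call:
advance([
  [0, 0, 0, 0, 0, 0, 50],
  [0, 0, 0, 0, 0, 0, 50],
  [0, 0, 0, 0, 0, 0, 50],
  [0, 0, 0, 0, 0, 0, 50],
  [0, 0, -0.3, 0, 0, 0, 50],
  [0, 0, -0.7, 0, 0, 0, 50],
  [0, 0, -0.8, 0, 0, 0, 50],
  [0, 0, 0, 0, 0, 0, 50],
  [-0.8, 0, 0, 0, 0, 0, 50],
  [-0.9, 0, 0, 0, 0, 0, 50],
  [-0.9, 0, 0, 0, 0, 0, 50],
  [-0.24, 0, 0, 0, 0, 0, 50],
])

```text
clock: 16.55
eef_pos: [469.9, -203.0, 247.1]
tool_rot: [-3.141, 0.004, -0.251]
force: [0.5, -0.3, -0.1]
width: 49.8
gripper_force: 0.0
```

Call:
advance([
  [0, 0, 0, 0, 0, 0, 50],
  [0, 0, 0, 0, 0, 0, 50],
])

```text
clock: 16.75
eef_pos: [476.7, -204.5, 247.5]
tool_rot: [3.142, -0.003, -0.25]
force: [0.1, -0.0, 1.2]
width: 49.7
gripper_force: 0.0
```

Run:
```python
from h import *
np.set_printoptions(precision=1,suppress=True)
print(tool()[0],read_state()["tool_rot"],read_state()["qpos"])
im,d=cams.get_image("wrist"); cv2.imwrite("pics/w8.png",im); np.save("w8.npy",d); W=cloud("wrist",d)
r=np.hypot(W[...,0]-475,W[...,1]+203)
k=(r<40)&(abs(W[...,2]-42)<4); P=W[k][:,:2].astype(np.float32); print("hub",k.sum(),np.median(W[k],0),cv2.minEnclosingCircle(P))
k=(r<66)&(abs(W[...,2]-12.5)<4); P=W[k][:,:2].astype(np.float32); print("plate",k.sum(),np.median(W[k],0),cv2.minEnclosingCircle(P))
for m in models.mark_of("disc","wrist")[:1]: print(m,at_z("wrist",m["position"],6))
s=im.copy(); n,_=cams.get_image("scene"); cv2.imwrite("pics/w8.png",np.hstack([cv2.resize(s,(400,300)),cv2.resize(n[100:280,180:420],(400,300))]))
```

```text
[ 476.7 -204.5  247.5] [ 3.1 -0.  -0.3] [ 0.3  0.4  0.1  1.9 -0.   0.9 -1.4]
hub 321 [ 474.3 -201.6   42.8] ((473.7671203613281, -201.58639526367188), 11.75005054473877)
plate 6573 [ 478.6 -202.9   13.5] ((474.9556884765625, -203.1378936767578), 65.25543212890625)
{'position': [254.0, 162.5], 'confidence': 0.58} [ 473.9 -203.7    6. ]
```

View pics/w8.png

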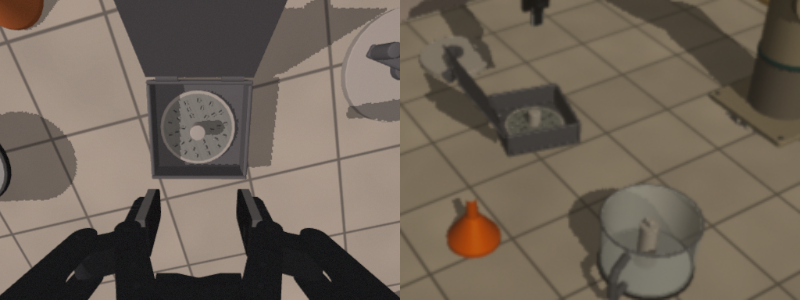

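The lid rests wide open against its stop. The disc lies in the case, its hub at (197,132) in the left half, measured at (474, −202). I go down to grip the hub.

In the tool's units: 45 mm is 0.9, 40 mm is 0.8.

Call:
advance([
  [-0.06, -0.04, 0.8, 0, 0, 0, 50],
  [0, 0, 0.9, 0, 0, 0, 50],
  [0, 0, 0.9, 0, 0, 0, 50],
  [0, 0, 0.9, 0, 0, 0, 50],
  [0, 0, 0, 0, 0, 0, 50],
  [0, 0, 0, 0, 0, 0, 50],
])

```text
clock: 17.5
eef_pos: [473.2, -201.6, 71.4]
tool_rot: [-3.141, 0.002, -0.25]
force: [0.7, 0.1, 0.4]
width: 49.8
gripper_force: 0.0
```

Run:
```python
from h import *
np.set_printoptions(precision=1,suppress=True)
im,d=cams.get_image("wrist"); W=cloud("wrist",d)
r=np.hypot(W[...,0]-475,W[...,1]+203)
k=(r<25)&(abs(W[...,2]-42)<3); P=W[k][:,:2].astype(np.float32); print("hub",k.sum(),np.median(W[k],0),cv2.minEnclosingCircle(P))
delta([474,-202,18],[np.pi,0,-.25])
```

```text
hub 844 [ 476.4 -202.4   44.3] ((475.0388488769531, -202.23399353027344), 11.883386611938477)
shift [-0.5 -0.  54.9] rotvec [ 0. -0. -0.]
```

In the tool's units: 22 mm is 0.44, 20 mm is 0.4.

Call:
advance([
  [0.01, 0, 0.4, 0, 0, 0, 50],
  [0, 0, 0.44, 0, 0, 0, 50],
  [0, 0, 0.16, 0, 0, 0, 50],
  [0, 0, 0.04, 0, 0, 0, 50],
  [0, 0, 0, 0, 0, 0, 50],
  [0, 0, 0, 0, 0, 0, 50],
])

```text
clock: 18.15
eef_pos: [474.4, -202.1, 21.0]
tool_rot: [3.141, -0.002, -0.25]
force: [0.2, 0.2, -0.1]
width: 50.4
gripper_force: 0.0
```

Call:
advance([
  [0, 0, 0.04, 0, 0, 0, 50],
  [0, 0, 0, 0, 0, 0, 15],
  [0, 0, 0, 0, 0, 0, 15],
  [0, 0, 0, 0, 0, 0, 15],
  [0, 0, 0, 0, 0, 0, 15],
  [0, 0, 0, 0, 0, 0, 15],
  [0, 0, 0, 0, 0, 0, 15],
  [0, 0, 0, 0, 0, 0, 15],
])

```text
clock: 18.95
eef_pos: [473.5, -201.7, 18.1]
tool_rot: [3.142, -0.0, -0.25]
force: [0.3, -0.2, 5.1]
width: 22.4
gripper_force: 58.5
```

In the tool's units: -40 mm is -0.8, -30 mm is -0.6.

Call:
advance([
  [0, 0, -0.16, 0, 0, 0, 15],
  [0, 0, -0.4, 0, 0, 0, 15],
  [0, 0, -0.6, 0, 0, 0, 15],
  [0, 0, -0.8, 0, 0, 0, 15],
  [0, 0, -0.8, 0, 0, 0, 15],
  [0, 0, -0.8, 0, 0, 0, 15],
  [0, 0, -0.4, 0, 0, 0, 15],
  [0, 0, 0, 0, 0, 0, 15],
  [0, 0, 0, 0, 0, 0, 15],
])

```text
clock: 19.85
eef_pos: [472.8, -201.4, 215.4]
tool_rot: [-3.141, 0.0, -0.25]
force: [-0.1, -0.4, -2.0]
width: 21.8
gripper_force: 58.8
```

Run:
```python
from h import *
np.set_printoptions(precision=1,suppress=True)
im,d=cams.get_image("wrist"); cv2.imwrite("pics/w9.png",im); W=cloud("wrist",d); p=tool()[0]; print(p)
k=(np.hypot(W[...,0]-p[0],W[...,1]-p[1])<58)&(abs(W[...,2]-p[2]+5)<9)
P=W[k]; A=np.c_[P[:,:2]-p[:2],np.ones(len(P))]; print(k.sum(),np.linalg.lstsq(A,P[:,2]-p[2],rcond=None)[0])
delta([510.9,204.2,p[2]])
```

```text
[ 472.3 -201.2  214.5]
23710 [-0.   0.  -4.3]
shift [ -62.9 -402.3    0.3]
```

View pics/w9.png

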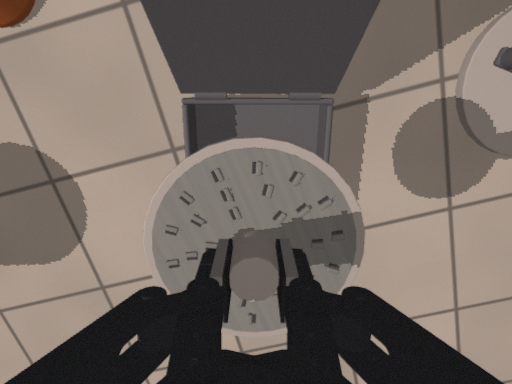

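The disc hangs level, teeth up, its plate around (254,235). I carry it over to the bowl.

In the tool's units: -40 mm is -0.8, -28 mm is -0.56.

Call:
advance([
  [-0.04, -0.26, 0, 0, 0, 0, 15],
  [-0.08, -0.56, 0, 0, 0, 0, 15],
  [-0.12, -0.8, 0, 0, 0, 0, 15],
  [-0.12, -0.8, 0, 0, 0, 0, 15],
  [-0.12, -0.8, 0, 0, 0, 0, 15],
  [-0.12, -0.8, 0, 0, 0, 0, 15],
  [-0.12, -0.8, 0, 0, 0, 0, 15],
  [-0.12, -0.8, 0, 0, 0, 0, 15],
  [-0.12, -0.8, 0, 0, 0, 0, 15],
  [-0.12, -0.8, 0, 0, 0, 0, 15],
  [-0.08, -0.56, 0, 0, 0, 0, 15],
  [-0.06, -0.26, 0, 0, 0, 0, 15],
])

```text
clock: 21.1
eef_pos: [512.2, 207.3, 214.1]
tool_rot: [-3.141, 0.003, -0.245]
force: [-0.6, 0.1, -1.3]
width: 22.1
gripper_force: 59.0
```

Call:
advance([
  [0, 0, 0, 0, 0, 0, 15],
  [0, 0, 0, 0, 0, 0, 15],
  [0, 0, 0, 0, 0, 0, 15],
])

```text
clock: 21.4
eef_pos: [513.7, 200.4, 215.4]
tool_rot: [3.14, 0.0, -0.253]
force: [-0.1, 0.5, -1.7]
width: 22.0
gripper_force: 59.0
```

Run:
```python
from h import *
delta([512,204.2,171.5],[np.pi,0,-.25])
```

```text
shift [-2.6 -3.3 43.9] rotvec [ 0.002  0.    -0.003]
```

In the tool's units: 15 mm is 0.3, 8 mm is 0.16.

Call:
advance([
  [-0.02, -0.02, 0.16, 0, 0, 0, 15],
  [-0.02, -0.02, 0.3, 0, 0, 0, 15],
  [0, -0.02, 0.3, 0, 0, 0, 15],
  [0, 0, 0.12, 0, 0, 0, 15],
  [0, 0, 0, 0, 0, 0, 15],
  [0, 0, 0, 0, 0, 0, 15],
  [0, 0, 0, 0, 0, 0, 15],
  [0, 0, 0, 0, 0, 0, 15],
])

```text
clock: 22.2
eef_pos: [513.1, 206.4, 172.3]
tool_rot: [-3.141, -0.001, -0.25]
force: [-0.2, 0.2, -2.1]
width: 22.3
gripper_force: 59.0
```

Run:
```python
from h import *
np.set_printoptions(precision=1,suppress=True)
delta([512,204.2,171.5],[np.pi,0,-.25])
im,d=cams.get_image("wrist"); W=cloud("wrist",d); p=tool()[0]
for n in ("stem","disc"):
    for m in models.mark_of(n,"wrist")[:1]: print(n,m)
k=(np.hypot(W[...,0]-p[0],W[...,1]-p[1])<58)&(abs(W[...,2]-p[2]+5)<9); P=W[k]; A=np.c_[P[:,:2]-p[:2],np.ones(len(P))]; print(np.linalg.lstsq(A,P[:,2]-p[2],rcond=None)[0])
s,_=cams.get_image("scene"); cv2.imwrite("pics/s9.png",cv2.resize(s[90:290,190:430],(720,600)))
```

```text
shift [-0.5  2.4  0.8] rotvec [-0. -0. -0.]
disc {'position': [256.4, 239.6], 'confidence': 0.75}
[-0.   0.  -4.3]
```

View pics/s9.png

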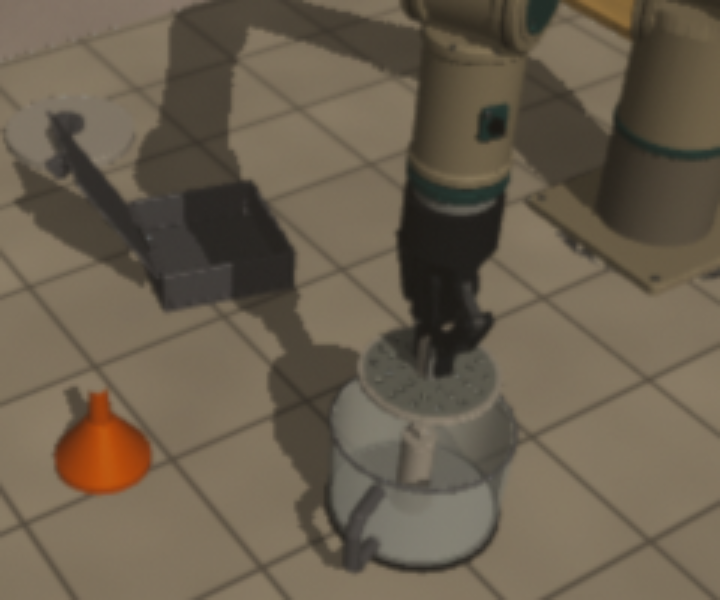

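The disc hangs level above the bowl at (428,370) in this crop, clear of the stem at (418,450). The lid is open, and the funnel and crank lid haven't moved. I trim the last 2 mm and settle.

In the tool's units: 2 mm is 0.04, -0.5 mm is -0.01.

Call:
advance([
  [-0.01, 0.04, 0.01, 0, 0, 0, 15],
  [0, 0, 0, 0, 0, 0, 15],
  [0, 0, 0, 0, 0, 0, 15],
  [0, 0, 0, 0, 0, 0, 15],
  [0, 0, 0, 0, 0, 0, 15],
  [0, 0, 0, 0, 0, 0, 15],
])

```text
clock: 23.0
eef_pos: [511.7, 204.6, 171.2]
tool_rot: [-3.142, -0.0, -0.25]
force: [-1.0, -0.6, -1.5]
width: 22.4
gripper_force: 59.0
```

```bash
python3 -c "from h import *; ctrl.finish_job()"
```

```text
the job is handed in; nothing more can be done
```

The job is handed in after 23 s: the stem is fully down on the spindle and released, the case lid is wide open, and the disc is held level, teeth up, centred about 6 cm above the stem; nothing touched the funnel, jar or crank lid.

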